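# Touch off a clamped gearbox housing, then dowel it

### The arm

A 7-joint arm with a two-finger parallel gripper is mounted at the origin on the work surface. World frame = base frame: x ahead of the robot, y to its left, z up, the work surface at z = 0. Lengths are in m, angles in rad, forces in N, time in s.
With the tool pointing down it reaches from about 0.425 to 0.875 m from the base axis. Payload 8.4 kg.
Tool frame: the origin (TCP) lies at the very end of the fingers, on their centre line; the grasp point (between the pads) lies 19 mm behind it; z points along the fingers, y is the line along which they close (so a half turn about z gives the same grasp; the last joint's range is limited). The gripper opens to 87 mm and grips with 3 to 60 N. Pads are 19 mm wide; open, the fingers measure 117 mm over their backs; the gripper's body (75 mm by 190 mm) begins 51 mm behind the grasp point.
Start: joints at [-1.381, 0.333, 0.04, 1.465, -0.013, 1.343, -0.059], TCP at [0.185, 0.623, 0.223] pointing down, gripper open.
Joint ranges: [-2.58, 2.58], [-0.38, 2.09], [-1.3, 1.39], [0.25, 2.4], [-1.5, 4.64], [0.08, 2.09], [-2.65, 2.65]. Speed limits (rad/s): [2.22, 2.22, 2.79, 2.79, 3.14, 3.14, 3.14].

### API

Orientations are given as a unit quaternion [w, x, y, z].
In Python, from rig import robot gives the robot as it stands. The module is installed in compiled form; this text tells all that it offers.
- The arm moves only by the tool drive_tool, never from a script. Its argument "rows" is text: rows parted by semicolons, each of 7 numbers parted by spaces: the turn, a rotation vector about the tool's x, y, z in degrees, then the shift along the tool's x, y, z in mm, then the finger opening in mm, from 0 to 87. A call has 1 to 8 rows; each row shifts and turns the commanded pose from where the row before left it, along the tool's axes as they then stand; what a row does not reach is not made up. A row lasts 1/12 s, in which the tool goes at most 41.7 mm and 7.16 degrees, less where a joint would pass 70% of its speed; a pose out of reach is approached as far as the arm can. A call with a gripper value outside its range is refused whole. The fingers move at their own pace and stop on an object; "newtons" is the grip in N (left out, the last holds). Time passes only in rows, so rows that do not move let the fingers close. It gives the time, the measured TCP pose, the force, the opening and the grip force at its end, in the units of the state.
- robot.get_obs(): the state, without advancing time (a new reading comes with each control period).
- robot.snapshot(name): name is "scene" or "top" or "wrist"; returns the picture (480x640x3 uint8, red, green, blue); there is no depth.
- robot.get_calibration(name): a dict with "fx", "fy", "cx", "cy" (pixels), "dist_coeffs" ([k1, k2, p1, p2, k3] as OpenCV has them; the pictures are not rectified), "rvec" (rotation vector, rad) and "tvec" (3), from world to camera coordinates, as OpenCV has them. Camera axes: x right, y down, z forward; pixel columns grow to the right and rows downward; lengths in m; the calibration is good to about 2 mm. A picture is of the moment at which its call begins: read the wrist's pose just before it. get_calibration takes no time and is no camera call; for the wrist camera it gives the pose at the moment of the call.
- robot.sign_off(): hands the job in; it is judged then, once.
Trained networks look in the newest picture that a camera, given by its name, has taken for a name from the list of things; names that differ only in an ending like _2 or _b are one class to them, and where a whole thing is asked for, a point or a joint stands for the part that bears it (a point fixed in the world has none). Each returns a list of dicts, best first, with "confidence" (0 to 1); they miss things now and then, are a little off and sometimes report something else, mostly with a low value. They report only what shows in the picture. A call takes as long as a camera call. They do not tell look-alikes from the thing itself.
- robot.look_for(camera, query): "centre" ([x, y, z] in m, in world coordinates, good to about 4 mm: the middle of the surface that is visible of it).
- robot.cut_out(camera, query): "region" (480x640 bool, what is visible of it).
The state is a dict: "t": time; "q": joint angles; "qvel": joint speeds; "tau": joint torques, N m; "ee_pos": TCP position; "orientation": TCP orientation; "ft_force": force on the tool from outside, world axes, zero at the start; "torque": the same for the moment, N m; "grip_width": opening from 0.0 (shut) to 1.0 (fully open); "grip_force": force on a finger pad.
Only numpy, scipy, OpenCV 4.12 (cv2) and the standard library are available. Lean on these libraries where they do the work, as an engineer would, in place of code of your own. Each camera call takes 0.05 s, during which the arm holds its last target. There are 200 camera calls.

### The job

Take the steel locating pin out of its wooden holder and find the clamped grey gearbox housing by touch: rest the side of the pin's shaft gently, for about a second each time, against the long side without clamps, first near the dowel-hole end and then near the bearing-ring end, and then against the middle of the end face at the bearing-ring end. Then lower the pin into the dowel hole in the top of the housing until it stands on the bottom, and let go of it. Never press on the housing or its plate, with pin or fingers, with more than about 10 N, and leave the jar, the tape and the tray where they are.

Things in the scene. Friction and masses are not known exactly. Their poses are not given: they have to be found in the camera images.
- plate: Aluminium fixture plate 220 x 160 x 12 mm, fixed. Origin: centre of its underside; x along its length, z up. On it the grey cast housing, 120 (x) x 64 (y) x 45 mm high, top 57 mm above the table, is clamped by eye: rigidly held, but up to 8 mm off centre in plate x and in y and turned up to 0.05 rad about the upright axis through its centre. Its own pose is not measured: find it by touch.
- nom_hole (a point): Where the mouth of the dowel hole would be if the housing sat exactly centred and parallel on the plate: housing x = +35, y = 0 mm, on its top. Fixed to the plate. The hole is round, 14 mm wide, upright, blind, 30 mm deep (bottom 27 mm above the table). The raised bearing ring, 48 mm wide and 8 mm high, is on the top towards the other end, at x = -22 mm.
- nom_a (a point): Nominal first touch point, fixed to the plate: on the unclamped long side, near the dowel-hole end, x = +40, y = -32 mm, 35 mm above the table. The face is flat, upright and hard and looks to plate -y; approach it towards +y at 10 mm/s or slower. Anywhere from 15 mm off the middle of this side to its corner will do.
- nom_b (a point): Nominal second touch point, fixed to the plate: same face, near the bearing-ring end, x = -40, y = -32 mm, 35 mm above the table. Two steel toe clamps hold the opposite, +y, side (x = -56 to +31, y = +24 to +64 mm, up to 76 mm above the table).
- nom_c (a point): Nominal third touch point, fixed to the plate: middle of the end face at the bearing-ring end, x = -60, y = 0 mm, 35 mm above the table. The face is flat, upright and hard and looks to plate -x; approach it towards +x. Anywhere within 15 mm of the middle of the face will do.
- pin: Loose steel locating pin, 0.1 to 0.16 kg: round shaft 12 mm in diameter, 75 mm long, its last 4 mm narrowing to a flat 8 mm wide foot, under a square dark head 22 x 22 x 34 mm high by which it is held. Origin at the centre of the foot, z up the axis, x and y square to the head's faces; head 75 to 109 mm above the origin. It starts upright in the holder, its tip 10 mm above the table.
- pin_tip (a point): The centre of the foot of the pin (its lower end), on its axis (the same point as the origin of the pin).
- holder: Light wooden block 70 x 70 x 40 mm high fixed to the table, with one upright blind hole in its middle, 13.5 mm wide and 30 mm deep, in which the pin stands. Origin: centre of its underside.
- jar: Bystander: glass jar with a black cap, 72 mm in diameter, 100 mm high, standing. Origin: centre of its underside.
- tape: Bystander: bare cardboard tape ring 90 mm in diameter, 22 mm high, lying flat. Origin: centre of its underside.
- tray: Bystander: clear plastic tray 120 x 160 x 60 mm with circuit boards in it. Origin: centre of its underside.
Mind the look-alikes: they are no part of the job. Several things have the shape of the pin; the one meant has the colours described above.

How it is judged:
On the way, in this order (a step that is already met when the one before it is completed fails the run):
1. the pin rests with more than 0.8 N against the unclamped long side near the dowel-hole end (contact force between pin and plate above 0.8 N and x of pin_tip in the frame of plate between 0.005 and 0.08 m and y of pin_tip in the frame of plate between -0.065 and -0.022 m and z of pin_tip in the frame of plate between 0.014 and 0.052 m), for 0.3 s.
2. the pin rests with more than 0.8 N against the same side near the bearing-ring end (contact force between pin and plate above 0.8 N and x of pin_tip in the frame of plate between -0.08 and -0.005 m and y of pin_tip in the frame of plate between -0.065 and -0.022 m and z of pin_tip in the frame of plate between 0.014 and 0.052 m), for 0.3 s.
3. the pin rests with more than 0.8 N against the middle of the bearing-ring end face (contact force between pin and plate above 0.8 N and x of pin_tip in the frame of plate between -0.09 and -0.05 m and y of pin_tip in the frame of plate between -0.026 and 0.026 m and z of pin_tip in the frame of plate between 0.014 and 0.052 m), for 0.3 s.
At the end, for the whole second after the job is handed in: The pin stands in the housing's dowel hole, its tip within 4 mm of the hole's bottom (below 31 mm above the plate's underside), upright within 0.12 rad, at rest and let go (z of pin_tip in the frame of plate between 0.02 and 0.031 m and x of pin_tip in the frame of plate between 0.018 and 0.052 m and y of pin_tip in the frame of plate between -0.018 and 0.018 m and angle between pin's own z axis and vertical below 0.12 rad and linear speed of pin below 0.02 m/s and contact force between pin and plate above 0.2 N); the robot touches nothing.
It fails at once if the pin presses on the housing or its plate with more than 12 N (contact force between pin and plate above 12 N).
It fails at once if the fingers press on the housing or its plate with more than 12 N (contact force between the fingers and plate above 12 N).
It fails at once if the jar is moved by more than 15 mm (distance of jar from where it was at the start of the episode above 0.015 m).
It fails at once if the tape is moved by more than 15 mm (distance of tape from where it was at the start of the episode above 0.015 m).
It fails at once if the tray is moved by more than 15 mm (distance of tray from where it was at the start of the episode above 0.015 m).
It also fails if it takes over 72 s, if anything falls off the work surface, if the arm or the gripper's body presses on something with over 40 N, if the wrist force passes 120 N, or if a joint passes its speed limit or range.

## Working session

There is one attempt and no reset: what is moved stays moved. The work goes in short steps, Python scripts to look and compute and a tool call to move; the robot and the scene stay as the last step left them, time stands still between calls to the robot, and variables do not carry over. Pictures are saved under pics/ and viewed, at most 10 in all, crops included, and the job is handed in when it is done.

Besides the shell and the picture viewer there is one more tool, called after ">>>" by a JSON object that holds its "method" and its "body". drive_tool: Moves the arm, as the interface text tells. Its arguments: {"type":"object","properties":{"rows":{"type":"string"},"newtons":{"type":"number"}},"required":["rows"]}

```bash
mkdir -p pics; cat > h.py <<'E'
import numpy as np, cv2
from rig import robot
def snap(n,f):
    im=robot.snapshot(n); cv2.imwrite('pics/'+f,im[:,:,::-1]); return im
def ray(n,uv,z):
    c=robot.get_calibration(n);K=np.array([[c['fx'],0,c['cx']],[0,c['fy'],c['cy']],[0,0,1.]])
    p=cv2.undistortPoints(np.array([[uv]],float),K,np.array(c['dist_coeffs']))[0,0]
    R=cv2.Rodrigues(np.array(c['rvec'],float))[0];t=np.array(c['tvec'],float).ravel()
    o=-R.T@t;d=R.T@np.array([p[0],p[1],1]);return o+d*(z-o[2])/d[2]
def proj(n,P):
    c=robot.get_calibration(n);K=np.array([[c['fx'],0,c['cx']],[0,c['fy'],c['cy']],[0,0,1.]])
    return cv2.projectPoints(np.array(P,float).reshape(-1,3),np.array(c['rvec'],float),np.array(c['tvec'],float),K,np.array(c['dist_coeffs']))[0][:,0]
E
python3 - <<'E'
from h import *
a=snap('scene','s1.png');b=snap('top','t1.png')
o=robot.get_obs();print(o['t'],o['ee_pos'],o['orientation'],o['ft_force'],o['grip_width'])
for n in ['scene','top']:
  for q in ['plate','pin','holder','jar','tape','tray']:
    print(n,q,[(np.round(r['centre'],3).tolist(),round(r['confidence'],2),proj(n,r['centre'])[0].round().tolist()) for r in robot.look_for(n,q)])
E
```

```text
0.1 [0.18503711 0.62265844 0.22172886] [-3.54521518e-05  1.43887106e-01  9.89593826e-01 -7.47302677e-04] [ 0.24615868 -0.01285777  1.15148791] 1.0014788897666482
scene plate [([0.574, 0.084, 0.013], 0.79, [345.0, 268.0])]
scene pin [([0.47, -0.121, 0.084], 0.91, [251.0, 187.0]), ([0.501, -0.22, 0.097], 0.89, [195.0, 183.0]), ([0.409, -0.222, 0.086], 0.86, [215.0, 164.0]), ([0.491, -0.306, 0.082], 0.85, [159.0, 182.0]), ([0.574, 0.084, 0.015], 0.18, [345.0, 267.0])]
scene holder [([0.515, -0.211, 0.038], 0.86, [202.0, 213.0])]
scene jar [([0.399, 0.332, 0.065], 0.96, [491.0, 208.0]), ([0.514, -0.21, 0.036], 0.24, [202.0, 214.0])]
scene tape [([0.742, -0.168, 0.015], 0.92, [167.0, 311.0]), ([0.581, 0.088, 0.009], 0.46, [346.0, 273.0])]
scene tray [([0.59, 0.409, 0.03], 0.87, [543.0, 299.0])]
top plate [([0.547, 0.077, 0.012], 0.74, [306.0, 237.0])]
top pin [([0.494, -0.22, 0.118], 0.65, [441.0, 257.0]), ([0.465, -0.126, 0.111], 0.48, [398.0, 270.0]), ([0.486, -0.303, 0.105], 0.46, [476.0, 263.0]), ([0.412, -0.215, 0.112], 0.43, [438.0, 295.0]), ([0.547, 0.08, 0.014], 0.19, [305.0, 237.0])]
top holder [([0.489, -0.214, 0.035], 0.87, [429.0, 263.0])]
top jar [([0.372, 0.328, 0.1], 0.63, [187.0, 308.0])]
top tape [([0.733, -0.179, 0.019], 0.62, [412.0, 165.0])]
top tray [([0.604, 0.41, 0.009], 0.94, [170.0, 210.0])]
```

View pics/s1.png

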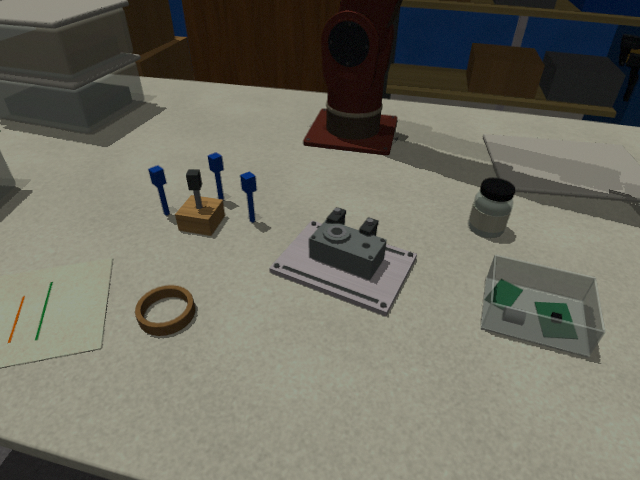

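View pics/t1.png

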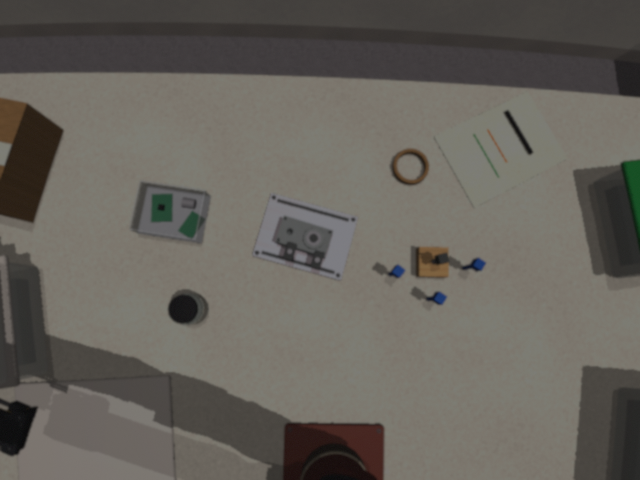

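Candidates for the pin: a dark-headed one standing in the wooden holder, at scene (195,180) / top (441,258). The look-alikes have blue heads, at top (398,271), (439,298) and (478,264). I choose the dark head in the holder. In the plate view the clamps face the robot, the ring is at (313,238) and the hole at (290,230). So plate +x is roughly world +y, and the unclamped side looks to world +x.

```bash
python3 - <<'E'
from h import *
im=snap('top','t2.png')
rs=robot.cut_out('top','plate');m=rs[0]['region'].astype(np.uint8)
c=max(cv2.findContours(m,0,1)[0],key=cv2.contourArea)
box=cv2.boxPoints(cv2.minAreaRect(c));print(m.sum(),box)
W=np.array([ray('top',u,0.012)[:2] for u in box]);print(W.round(4),W.mean(0));
for i in range(4):
  d=W[(i+1)%4]-W[i];print(np.hypot(*d),np.degrees(np.arctan2(d[1],d[0])))
print('pin head top', ray('top',(441,258),.119), ray('scene',(194,175),.11))
h=robot.cut_out('top','holder')[0]['region'].astype(np.uint8)
hb=cv2.boxPoints(cv2.minAreaRect(max(cv2.findContours(h,0,1)[0],key=cv2.contourArea)));print(hb,[ray('top',u,.04).round(3) for u in hb])
a=cv2.resize(im[180:290,240:360],(0,0),fx=3.3,fy=5,interpolation=2)[:,:,::-1]
b=cv2.resize(im[230:310,380:500],(0,0),fx=3.3,fy=3.3,interpolation=2)
a=cv2.resize(im[190:290,240:360],(0,0),fx=3.3,fy=3.3,interpolation=2)
b=np.pad(b,((0,a.shape[0]-b.shape[0]),(0,0),(0,0)))
cv2.imwrite('pics/c1.png',np.hstack([a,b])[:,:,::-1])
cw=robot.get_calibration('wrist');R=cv2.Rodrigues(np.array(cw['rvec'],float))[0];print('cam',-R.T@np.ravel(cw['tvec']),R[2],R[0],cw['fx'])
E
```

```text
5961 [[252.1593  255.56238]
 [270.66888 191.8071 ]
 [358.8493  217.40787]
 [340.33972 281.16315]]
[[ 0.4986  0.2037]
 [ 0.6556  0.1663]
 [ 0.5986 -0.0494]
 [ 0.4434 -0.0074]] [0.54904227 0.0783024 ]
0.1613090724364129 -13.396651149958773
0.22308512552294443 -104.7942573494023
0.16080201048636716 164.8703569411023
0.21820995683763267 75.3270059966197
pin head top [ 0.49290927 -0.21933369  0.119     ] [ 0.49391847 -0.22391024  0.11      ]
[[415. 247.]
 [448. 247.]
 [448. 277.]
 [415. 277.]] [array([ 0.526, -0.18 ,  0.04 ]), array([ 0.528, -0.26 ,  0.04 ]), array([ 0.457, -0.259,  0.04 ]), array([ 0.456, -0.18 ,  0.04 ])]
cam [0.10571475 0.64607196 0.38539546] [ 0.28941106 -0.08495075 -0.95342782] [2.84308487e-01 9.58732451e-01 8.77868645e-04] 344.9629041669858
```

View pics/c1.png

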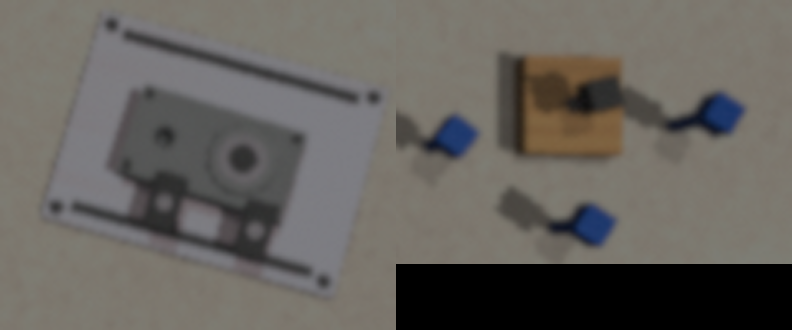

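The crop confirms it: dark head on the holder at about (600,95) in the crop, three blue-headed decoys around it. Plate centre is about (0.549, 0.078), with plate x at a yaw of about 75°. Now I'll approach and look with the wrist camera.

```bash
cat >> h.py <<'E'
from scipy.spatial.transform import Rotation as Rt
def pose():
    o=robot.get_obs();q=o['orientation'];return np.array(o['ee_pos']),Rt.from_quat([q[1],q[2],q[3],q[0]])
def yaw():
    x=pose()[1].as_matrix()[:,0];return np.degrees(np.arctan2(x[1],x[0]))
def down(y): # tool x at yaw y (deg), z down
    y=np.radians(y);x=np.array([np.cos(y),np.sin(y),0]);z=np.array([0,0,-1.]);return Rt.from_matrix(np.c_[x,np.cross(z,x),z])
def plan(ts,w):
    """ts: list of (pos,yaw,n)"""
    p,R=pose()
    for t,y,n in ts:
        t=np.array(t);T=down(y);rv=(R.inv()*T).as_rotvec()/n;d=(t-p)/n
        for i in range(n):
            s=R.inv().apply(d);a=np.degrees(rv);print(*a.round(2),*s.round(1),w,sep=' ',end=';\n');R=R*Rt.from_rotvec(rv)
        print('--');p=t;R=T
E
python3 - <<'E'
from h import *
plan([((.546,.315,.225),120,14),((.493,-.22,.222),102,16)],60)
E
```

```text
0.0 -0.0 3.1 -0.0 -0.0 -0.0 60;
0.0 -0.0 3.1 -0.0 -0.0 -0.0 60;
0.0 -0.0 3.1 -0.0 -0.0 -0.0 60;
0.0 -0.0 3.1 -0.0 -0.0 -0.0 60;
0.0 -0.0 3.1 -0.0 -0.0 -0.0 60;
0.0 -0.0 3.1 -0.0 -0.0 -0.0 60;
0.0 -0.0 3.1 -0.0 -0.0 -0.0 60;
0.0 -0.0 3.1 -0.0 -0.0 -0.0 60;
0.0 -0.0 3.1 -0.0 0.0 -0.0 60;
0.0 -0.0 3.1 -0.0 0.0 -0.0 60;
0.0 -0.0 3.1 -0.0 0.0 -0.0 60;
0.0 -0.0 3.1 -0.0 0.0 -0.0 60;
0.0 -0.0 3.1 -0.0 0.0 -0.0 60;
0.0 -0.0 3.1 -0.0 0.0 -0.0 60;
--
0.0 0.0 1.12 -0.0 -0.0 0.0 60;
0.0 0.0 1.12 -0.0 -0.0 0.0 60;
0.0 0.0 1.12 -0.0 -0.0 0.0 60;
0.0 0.0 1.12 -0.0 -0.0 0.0 60;
0.0 0.0 1.12 -0.0 -0.0 0.0 60;
0.0 0.0 1.12 -0.0 -0.0 0.0 60;
0.0 0.0 1.12 -0.0 -0.0 0.0 60;
0.0 0.0 1.12 -0.0 -0.0 0.0 60;
0.0 0.0 1.12 -0.0 -0.0 0.0 60;
0.0 0.0 1.12 -0.0 -0.0 0.0 60;
0.0 0.0 1.12 -0.0 -0.0 0.0 60;
0.0 0.0 1.12 -0.0 -0.0 0.0 60;
0.0 0.0 1.12 -0.0 -0.0 0.0 60;
0.0 0.0 1.12 -0.0 -0.0 0.0 60;
0.0 0.0 1.12 -0.0 -0.0 0.0 60;
0.0 0.0 1.12 -0.0 -0.0 0.0 60;
--
```

```bash
sed -i 's|d=(t-p)/n|d=(t-p)*1000/n|' h.py
python3 - <<'E'
from h import *
plan([((.546,.315,.225),102,14),((.493,-.22,.222),102,16)],60)
E
```

```text
0.0 -0.0 4.39 -31.0 -13.8 -0.2 60;
0.0 -0.0 4.39 -31.9 -11.3 -0.2 60;
0.0 -0.0 4.39 -32.7 -8.9 -0.2 60;
0.0 -0.0 4.39 -33.3 -6.3 -0.2 60;
0.0 -0.0 4.39 -33.7 -3.8 -0.2 60;
0.0 -0.0 4.39 -33.9 -1.2 -0.2 60;
0.0 -0.0 4.39 -33.9 1.4 -0.2 60;
0.0 -0.0 4.39 -33.7 4.0 -0.2 60;
0.0 -0.0 4.39 -33.2 6.6 -0.2 60;
0.0 -0.0 4.39 -32.6 9.1 -0.2 60;
0.0 -0.0 4.39 -31.9 11.6 -0.2 60;
0.0 -0.0 4.39 -30.9 14.0 -0.2 60;
0.0 -0.0 4.39 -29.7 16.3 -0.2 60;
0.0 -0.0 4.39 -28.4 18.5 -0.2 60;
--
0.0 0.0 0.0 -32.0 -10.2 0.2 60;
0.0 0.0 0.0 -32.0 -10.2 0.2 60;
0.0 0.0 0.0 -32.0 -10.2 0.2 60;
0.0 0.0 0.0 -32.0 -10.2 0.2 60;
0.0 0.0 0.0 -32.0 -10.2 0.2 60;
0.0 0.0 0.0 -32.0 -10.2 0.2 60;
0.0 0.0 0.0 -32.0 -10.2 0.2 60;
0.0 0.0 0.0 -32.0 -10.2 0.2 60;
0.0 0.0 0.0 -32.0 -10.2 0.2 60;
0.0 0.0 0.0 -32.0 -10.2 0.2 60;
0.0 0.0 0.0 -32.0 -10.2 0.2 60;
0.0 0.0 0.0 -32.0 -10.2 0.2 60;
0.0 0.0 0.0 -32.0 -10.2 0.2 60;
0.0 0.0 0.0 -32.0 -10.2 0.2 60;
0.0 0.0 0.0 -32.0 -10.2 0.2 60;
0.0 0.0 0.0 -32.0 -10.2 0.2 60;
--
```

>>> {"method": "drive_tool", "body": {"rows": "0 0 4.4 -31 -14 0 60;0 0 4.4 -32 -11 0 60;0 0 4.4 -33 -9 0 60;0 0 4.4 -33 -6 0 60;0 0 4.4 -34 -4 0 60;0 0 4.4 -34 -1 0 60;0 0 4.4 -34 1 0 60;0 0 4.4 -34 4 0 60"}}

```text
t: 1.52
ee_pos: [0.3929, 0.4449, 0.2228]
orientation: [-0.0, 0.438, 0.899, 0.0]
ft_force: [0.6, 0.1, -0.3]
grip_width: 0.691
grip_force: 0.0
```

>>> {"method": "drive_tool", "body": {"rows": "0 0 4.4 -33 7 0 60;0 0 4.4 -33 9 0 60;0 0 4.4 -32 12 0 60;0 0 4.4 -31 14 0 60;0 0 4.4 -30 16 0 60;0 0 4.4 -28 18 0 60;0 0 0 -32 -10 0 60;0 0 0 -32 -10 0 60"}}

```text
t: 2.18
ee_pos: [0.5407, 0.2455, 0.2217]
orientation: [0.0, 0.631, 0.776, -0.001]
ft_force: [0.3, 0.3, 0.2]
grip_width: 0.687
grip_force: 0.0
```

>>> {"method": "drive_tool", "body": {"rows": "0 0 0 -32 -10 0 60;0 0 0 -32 -10 0 60;0 0 0 -32 -10 0 60;0 0 0 -32 -10 0 60;0 0 0 -32 -10 0 60;0 0 0 -32 -10 0 60;0 0 0 -32 -10 0 60;0 0 0 -32 -10 0 60"}}

```text
t: 2.85
ee_pos: [0.5138, -0.0215, 0.2228]
orientation: [0.0, 0.63, 0.776, 0.0]
ft_force: [0.9, -0.5, 0.2]
grip_width: 0.688
grip_force: 0.0
```

>>> {"method": "drive_tool", "body": {"rows": "0 0 0 -32 -10 0 60;0 0 0 -32 -10 0 60;0 0 0 -32 -10 0 60;0 0 0 -32 -10 0 60;0 0 0 -32 -10 0 60;0 0 0 -20 -6 0 60;0 0 0 -6 -2 0 60;0 0 0 0 0 0 60"}}

```text
t: 3.52
ee_pos: [0.495, -0.2159, 0.2228]
orientation: [0.0, 0.632, 0.775, -0.0]
ft_force: [0.6, 0.7, -0.2]
grip_width: 0.69
grip_force: 0.0
```

```bash
python3 - <<'E'
from h import *
im=snap('wrist','w1.png');p,_=pose();print(p,yaw(),robot.get_obs()['t'])
for q in ['pin','holder']:
  print(q,[(np.round(r['centre'],3).tolist(),round(r['confidence'],2),proj('wrist',r['centre'])[0].round().tolist()) for r in robot.look_for('wrist',q)])
E
```

```text
[ 0.49550325 -0.21398989  0.22255442] 101.77667990090718 3.5667
pin [([0.492, -0.221, 0.116], 0.9, [306.0, 240.0]), ([0.487, -0.308, 0.093], 0.71, [283.0, 315.0]), ([0.411, -0.219, 0.11], 0.67, [210.0, 216.0]), ([0.465, -0.124, 0.109], 0.64, [296.0, 110.0])]
holder [([0.494, -0.218, 0.038], 0.71, [310.0, 214.0]), ([0.575, -0.02, 0.01], 0.39, [436.0, 26.0])]
```

View pics/w1.png

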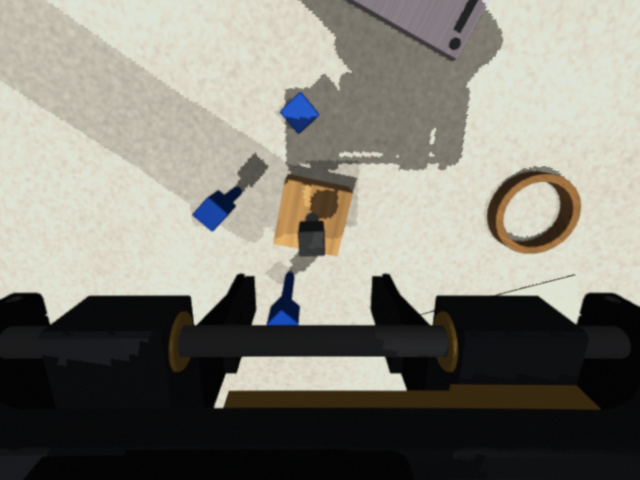

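The wrist view shows the dark head at (312,238) on the holder. Blue decoys are at (300,112), (211,213) and (283,315). I'll take one close crop to get the head's yaw.

```bash
python3 - <<'E'
from h import *
im=cv2.imread('pics/w1.png')
c=im[200:270,275:355];c=cv2.convertScaleAbs(c,alpha=1.8,beta=10)
cv2.imwrite('pics/c2.png',cv2.resize(c,(0,0),fx=8,fy=8,interpolation=2))
E
```

```text
(no output)
```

View pics/c2.png

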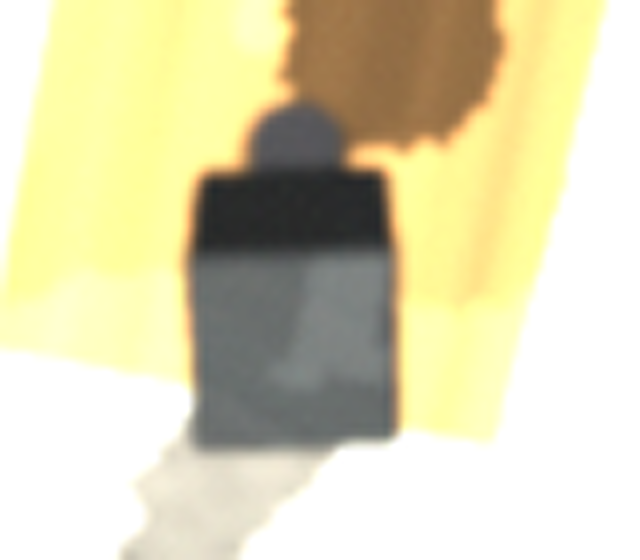

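The crop shows the top of the dark head as a near-square with corners (192,252), (393,247), (397,435) and (195,447).

```bash
python3 - <<'E'
from h import *
W=np.array([ray('wrist',(275+u/8,200+v/8),.119)[:2] for u,v in [(192,252),(393,247),(397,435),(195,447)]])
print(W.round(4),W.mean(0))
for i in range(4):
  d=W[(i+1)%4]-W[i];print(np.hypot(*d),np.degrees(np.arctan2(d[1],d[0])))
c=W.mean(0);p,_=pose();print(p,yaw())
y=102
plan([((*c,.095),103,1)],60)
E
```

```text
[[ 0.4853 -0.2137]
 [ 0.5051 -0.209 ]
 [ 0.5099 -0.2287]
 [ 0.4898 -0.2343]] [ 0.49751193 -0.22142446]
0.020286643871955782 13.457305624606871
0.020260931171680117 -76.28931793948082
0.020874532590438866 -164.40566813628598
0.02104469504160402 102.14008385307608
[ 0.49603435 -0.21223235  0.22244952] 101.96113886113059
-0.0 -0.04 -1.04 -9.4 -0.5 127.4 60;
--
```

>>> {"method": "drive_tool", "body": {"rows": "0 0 -1 -4.5 0 10 50;0 0 -1 -4.5 0 20 50;0 0 0 0 0 20 50;0 0 0 0 0 10 50;0 0 0 0 0 0 50;0 0 0 0 0 0 50"}}

```text
t: 4.17
ee_pos: [0.4977, -0.2217, 0.1627]
orientation: [-0.0, 0.616, 0.788, -0.0]
ft_force: [-0.1, -0.4, 0.4]
grip_width: 0.574
grip_force: 0.0
```

```bash
python3 - <<'E'
from h import *
im=snap('wrist','w2.png');p,_=pose();print(p,yaw(),robot.get_obs()['t'])
for r in robot.look_for('wrist','pin')[:2]: print(r,proj('wrist',r['centre']))
for r in robot.cut_out('wrist','pin')[:2]:
  m=r['region'].astype(np.uint8);print(cv2.boundingRect(m),m.sum())
g=im.max(2); cv2.imwrite('pics/c3.png',cv2.convertScaleAbs(cv2.resize(im[180:420,200:440,::-1],(0,0),fx=2.4,fy=2.4),alpha=1.6,beta=10))
E
```

```text
[ 0.49809806 -0.22210466  0.16336595] 103.91003363644289 4.2167
{'centre': [0.4107, -0.2212, 0.1062], 'confidence': 0.84} [[183.70437391 220.80695939]]
{'centre': [0.4645, -0.1291, 0.1102], 'confidence': 0.77} [[294.37257377  95.75441785]]
(291, 223, 36, 59) 1683
(159, 188, 69, 56) 1964
```

View pics/c3.png

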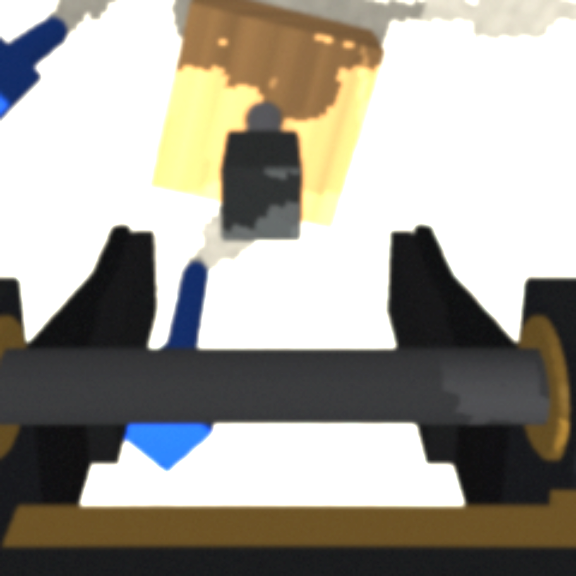

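Head top corners in the crop: (222,167), (299,163), (299,237), (222,240). The yaw is aligned and the pin lies between the fingers.

```bash
python3 - <<'E'
from h import *
W=np.array([ray('wrist',(200+u/2.4,180+v/2.4),.119)[:2] for u,v in [(222,167),(299,163),(299,237),(222,240)]])
c=W.mean(0);print(W.round(4),c)
for i in range(4):
  d=W[(i+1)%4]-W[i];print(np.hypot(*d),np.degrees(np.arctan2(d[1],d[0])))
plan([((*c,.085),104,1)],50)
E
```

```text
[[ 0.4845 -0.2192]
 [ 0.5041 -0.2132]
 [ 0.5095 -0.234 ]
 [ 0.4892 -0.2399]] [ 0.49682509 -0.22655948]
0.02054595159230568 17.01492885490086
0.02153277997277069 -75.50809835582476
0.021126529226488965 -163.72469935872536
0.021293993200977135 102.9034809752569
0.09 0.03 -0.12 -3.5 -2.5 78.7 50;
--
```

>>> {"method": "drive_tool", "body": {"rows": "0 0 0 -1 -0.7 16 50;0 0 0 -1 -0.7 16 50;0 0 0 0 0 16 50;0 0 0 0 0 15 50;0 0 0 0 0 15 50;0 0 0 0 0 0 50;0 0 0 0 0 0 10;0 0 0 0 0 0 10", "newtons": 45}}

```text
t: 4.98
ee_pos: [0.4974, -0.2252, 0.0858]
orientation: [0.001, 0.617, 0.787, 0.0]
ft_force: [1.5, 0.8, 0.5]
grip_width: 0.495
grip_force: 0.0
```

>>> {"method": "drive_tool", "body": {"rows": "0 0 0 0 0 0 10;0 0 0 0 0 0 10;0 0 0 0 0 0 10;0 0 0 0 0 0 10"}}

```text
t: 5.32
ee_pos: [0.497, -0.225, 0.0851]
orientation: [0.0, 0.617, 0.787, 0.0]
ft_force: [-0.7, 0.1, 2.3]
grip_width: 0.249
grip_force: 44.8
```

>>> {"method": "drive_tool", "body": {"rows": "0 0 0 0 0 -8 10;0 0 0 0 0 -16 10;0 0 0 0 0 -20 10;0 0 0 0 0 -20 10;0 0 0 0 0 -16 10;0 0 0 0 0 -10 10;0 0 0 0 0 -5 10;0 0 0 0 0 0 10"}}

```text
t: 5.98
ee_pos: [0.497, -0.2251, 0.1804]
orientation: [0.001, 0.617, 0.787, 0.0]
ft_force: [0.8, -0.9, -1.6]
grip_width: 0.248
grip_force: 44.8
```

```bash
python3 - <<'E'
from h import *
o=robot.get_obs();print(o['ee_pos'],o['ft_force'],o['grip_width'],o['grip_force'])
snap('wrist','w3.png')
print([(np.round(r['centre'],3).tolist(),round(r['confidence'],2)) for r in robot.look_for('wrist','pin')])
rs=robot.cut_out('wrist','plate')
print(len(rs))
plan([((.617,.101,.18),104,12)],10)
E
```

```text
[ 0.4970244  -0.22505317  0.18044828] [ 0.83808384 -0.85545051 -1.59815615] 0.24775953186232885 44.7802678600965
[([0.469, -0.126, 0.108], 0.97), ([0.409, -0.219, 0.105], 0.91), ([0.492, -0.216, 0.204], 0.74)]
1
-0.01 -0.0 -0.01 23.9 16.3 -0.1 10;
-0.01 -0.0 -0.01 23.9 16.3 -0.1 10;
-0.01 -0.0 -0.01 23.9 16.3 -0.1 10;
-0.01 -0.0 -0.01 23.9 16.3 -0.1 10;
-0.01 -0.0 -0.01 23.9 16.3 -0.1 10;
-0.01 -0.0 -0.01 23.9 16.3 -0.1 10;
-0.01 -0.0 -0.01 23.9 16.3 -0.1 10;
-0.01 -0.0 -0.01 23.9 16.3 -0.1 10;
-0.01 -0.0 -0.01 23.9 16.3 -0.1 10;
-0.01 -0.0 -0.01 23.9 16.3 -0.1 10;
-0.01 -0.0 -0.01 23.9 16.3 -0.1 10;
-0.01 -0.0 -0.01 23.9 16.3 -0.1 10;
--
```

View pics/w3.png

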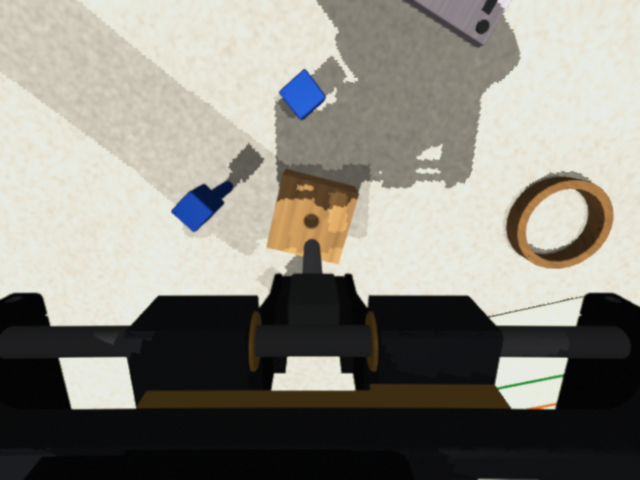

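The pin is out of the holder and hangs straight from the fingers, with its tip at (312,242). Moving to the standoff beyond the unclamped side.

>>> {"method": "drive_tool", "body": {"rows": "0 0 0 12 8 0 10;0 0 0 24 16 0 10;0 0 0 33 23 0 10;0 0 0 33 23 0 10;0 0 0 33 23 0 10;0 0 0 33 23 0 10;0 0 0 33 23 0 10;0 0 0 33 23 0 10"}}

```text
t: 6.8
ee_pos: [0.5977, 0.043, 0.1784]
orientation: [-0.001, 0.617, 0.787, -0.001]
ft_force: [1.1, -1.0, -0.4]
grip_width: 0.247
grip_force: 44.8
```

>>> {"method": "drive_tool", "body": {"rows": "0 0 0 30 20 0 10;0 0 0 15 10 0 10;0 0 0 7 5 0 10;0 0 0 0 0 0 10;0 0 0 0 0 0 10"}}

```text
t: 7.22
ee_pos: [0.619, 0.0981, 0.1788]
orientation: [0.0, 0.617, 0.787, -0.001]
ft_force: [0.8, -0.2, -2.0]
grip_width: 0.251
grip_force: 44.8
```

```bash
python3 - <<'E'
from h import *
im=snap('wrist','w4.png');p,_=pose();print(p,yaw(),robot.get_obs()['ft_force'])
P=np.array([.549,.078]);a=np.radians(75.2);px=np.array([np.cos(a),np.sin(a)]);py=np.array([-px[1],px[0]])
print('in plate',(p[:2]-P)@px,(p[:2]-P)@py)
m=max(robot.cut_out('wrist','plate'),key=lambda r:r['region'].sum())['region']
plan([((.617,.101,.105),104,1)],10)
top=snap('top','t4.png')
v=im[:, :].copy()
for x,y in [(110,80),(110,-80),(-110,80),(-110,-80)]:
  w=P+px*x/1e3+py*y/1e3;u=proj('wrist',[*w,.012])[0];print(u)
  cv2.circle(v,(int(u[0]),int(u[1])),3,(255,0,0),1)
tip=proj('wrist',[*p[:2],p[2]-.075])[0];cv2.circle(v,tuple(int(k) for k in tip),3,(0,255,0),1)
cv2.imwrite('pics/c4.png',v[:,:,::-1])
E
```

```text
[0.6190665  0.09731432 0.17925279] 103.7052857367401 [-0.28704271 -1.06020805 -1.36632779]
in plate 0.03657172347252173 -0.06280817386195543
-0.03 0.05 -0.33 4.3 -1.1 74.5 10;
--
[207.53514816  63.69296955]
[365.84474147 154.39398873]
[122.96567065 270.02427973]
[262.61390097 333.70073273]
```

View pics/c4.png

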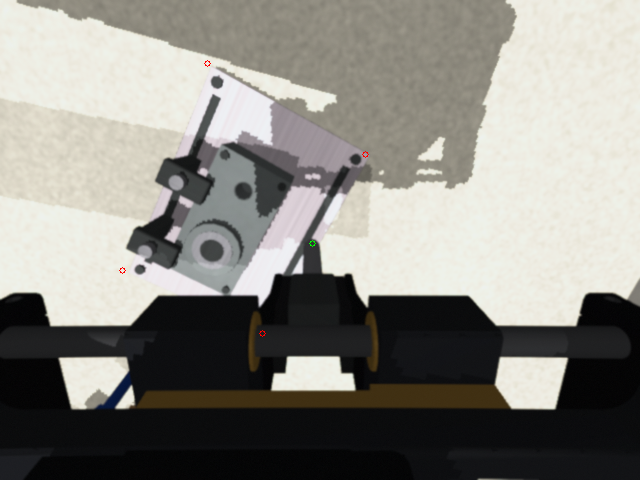

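The picture shows the plate, with the housing's hole at (244,190), its ring at (212,250) and top corners at (222,146), (291,180) and (227,293). The pin tip at (312,243) is clear of the side.

```bash
python3 - <<'E'
from h import *
for n,u,z in [('hole',(244,190),.057),('ring',(212,250),.065),('c++',(222,146),.057),('c+-',(291,180),.057),('c--',(227,293),.057),('pl++',(215,66),.012),('pl+-',(367,157),.012)]: print(n,ray('wrist',u,z).round(4))
E
```

```text
hole [0.5565 0.1139 0.057 ]
ring [0.5405 0.0583 0.065 ]
c++ [0.5332 0.1447 0.057 ]
c+- [0.5927 0.1313 0.057 ]
c-- [0.5584 0.0165 0.057 ]
pl++ [0.5063 0.2046 0.012 ]
pl+- [0.6562 0.1619 0.012 ]
```

>>> {"method": "drive_tool", "body": {"rows": "0 0 0 2 -0.5 12 10;0 0 0 2 -0.5 16 10;0 0 0 0 0 16 10;0 0 0 0 0 14 10;0 0 0 0 0 10 10;0 0 0 0 0 6 10;0 0 0 0 0 0 10;0 0 0 0 0 0 10"}}

```text
t: 8.03
ee_pos: [0.6176, 0.1033, 0.1057]
orientation: [0.0, 0.617, 0.787, -0.0]
ft_force: [-0.4, -0.6, -1.5]
grip_width: 0.25
grip_force: 44.8
```

>>> {"method": "drive_tool", "body": {"rows": "0 0 0 2.4 -4.4 0 10;0 0 0 2.4 -4.4 0 10;0 0 0 1.5 -2.6 0 10;0 0 0 0.5 -0.9 0 10;0 0 0 0.4 -0.7 0 10;0 0 0 0.4 -0.7 0 10;0 0 0 0 0 0 10;0 0 0 0 0 0 10"}}

```text
t: 8.7
ee_pos: [0.6025, 0.1076, 0.1056]
orientation: [0.0, 0.617, 0.787, 0.0]
ft_force: [-0.4, 0.6, -2.2]
grip_width: 0.249
grip_force: 44.8
```

>>> {"method": "drive_tool", "body": {"rows": "0 0 0 0.36 -0.66 0 10;0 0 0 0.36 -0.66 0 10;0 0 0 0.36 -0.66 0 10;0 0 0 0.36 -0.66 0 10;0 0 0 0.36 -0.66 0 10;0 0 0 0.24 -0.44 0 10;0 0 0 0.24 -0.44 0 10"}}

```text
t: 9.28
ee_pos: [0.5977, 0.1089, 0.1056]
orientation: [-0.0, 0.617, 0.787, -0.0]
ft_force: [-0.3, -0.7, -1.6]
grip_width: 0.249
grip_force: 44.8
```

>>> {"method": "drive_tool", "body": {"rows": "0 0 0 0.24 -0.44 0 10;0 0 0 0.24 -0.44 0 10;0 0 0 0.24 -0.44 0 10;0 0 0 0.24 -0.44 0 10;0 0 0 0 0 0 10;0 0 0 0 0 0 10"}}

```text
t: 9.78
ee_pos: [0.5958, 0.1094, 0.1056]
orientation: [-0.0, 0.617, 0.787, -0.0]
ft_force: [-0.1, 0.9, -1.1]
grip_width: 0.249
grip_force: 44.8
```

>>> {"method": "drive_tool", "body": {"rows": "0 0 0 0.24 -0.44 0 10;0 0 0 0.24 -0.44 0 10;0 0 0 0.24 -0.44 0 10;0 0 0 0.24 -0.44 0 10;0 0 0 0 0 0 10;0 0 0 0 0 0 10"}}

```text
t: 10.28
ee_pos: [0.594, 0.1098, 0.1056]
orientation: [0.0, 0.617, 0.787, 0.0]
ft_force: [0.7, 0.2, -1.4]
grip_width: 0.251
grip_force: 44.8
```

>>> {"method": "drive_tool", "body": {"rows": "0 0 0 0.24 -0.44 0 10;0 0 0 0.24 -0.44 0 10;0 0 0 0.24 -0.44 0 10;0 0 0 0 0 0 10;0 0 0 0 0 0 10"}}

```text
t: 10.7
ee_pos: [0.5931, 0.1102, 0.1059]
orientation: [0.001, 0.617, 0.787, 0.0]
ft_force: [4.8, -0.7, -1.1]
grip_width: 0.248
grip_force: 44.8
```

>>> {"method": "drive_tool", "body": {"rows": "0 0 0 0 0 0 10;0 0 0 0 0 0 10;0 0 0 0 0 0 10;0 0 0 0 0 0 10"}}

```text
t: 11.03
ee_pos: [0.5929, 0.1103, 0.1058]
orientation: [0.0, 0.617, 0.787, 0.0]
ft_force: [5.8, -0.0, -1.1]
grip_width: 0.25
grip_force: 44.8
```

```bash
python3 - <<'E'
from h import *
o=robot.get_obs();print(o['ee_pos'],yaw(),o['ft_force'],o['torque'],pose()[1].as_matrix()[2])
E
```

```text
[0.59293061 0.11026112 0.10584301] 103.84790934277711 [ 5.7804003  -0.02009805 -1.12084471] [-0.18024986 -1.42814346 -0.05464655] [-1.61363797e-04  9.84961258e-04 -9.99999502e-01]
```

>>> {"method": "drive_tool", "body": {"rows": "0 0 0 0 0 0 10;0 0 0 0 0 0 10;0 0 0 0 0 0 10;0 0 0 0 0 0 10"}}

```text
t: 11.37
ee_pos: [0.5929, 0.1103, 0.1058]
orientation: [0.0, 0.617, 0.787, 0.0]
ft_force: [5.0, 0.1, -0.9]
grip_width: 0.248
grip_force: 44.8
```

>>> {"method": "drive_tool", "body": {"rows": "0 0 0 -1.8 3 0 10;0 0 0 -1.8 3 0 10;0 0 0 -10 -6 0 10;0 0 0 -20 -12 0 10;0 0 0 -20 -12 0 10;0 0 0 -13 -8 0 10;0 0 0 -6 -3 0 10;0 0 0 0 0 0 10"}}

```text
t: 12.03
ee_pos: [0.5752, 0.0293, 0.1056]
orientation: [-0.0, 0.618, 0.786, -0.0]
ft_force: [0.9, -0.4, -1.5]
grip_width: 0.252
grip_force: 44.8
```

>>> {"method": "drive_tool", "body": {"rows": "0 0 0 0.36 -0.66 0 10;0 0 0 0.36 -0.66 0 10;0 0 0 0.36 -0.66 0 10;0 0 0 0.36 -0.66 0 10;0 0 0 0 0 0 10;0 0 0 0 0 0 10"}}

```text
t: 12.53
ee_pos: [0.5729, 0.0326, 0.1055]
orientation: [-0.0, 0.616, 0.787, -0.0]
ft_force: [0.3, 0.4, -0.5]
grip_width: 0.246
grip_force: 44.8
```

>>> {"method": "drive_tool", "body": {"rows": "0 0 0 0.24 -0.44 0 10;0 0 0 0.24 -0.44 0 10;0 0 0 0.24 -0.44 0 10;0 0 0 0.24 -0.44 0 10;0 0 0 0 0 0 10;0 0 0 0 0 0 10"}}

```text
t: 13.03
ee_pos: [0.5714, 0.0326, 0.1057]
orientation: [0.0, 0.617, 0.787, 0.0]
ft_force: [2.5, -0.4, -1.7]
grip_width: 0.247
grip_force: 44.8
```

>>> {"method": "drive_tool", "body": {"rows": "0 0 0 0.12 -0.22 0 10;0 0 0 0 0 0 10;0 0 0 0 0 0 10;0 0 0 0 0 0 10"}}

```text
t: 13.37
ee_pos: [0.5711, 0.0326, 0.1058]
orientation: [0.0, 0.617, 0.787, 0.0]
ft_force: [3.7, -0.2, -2.1]
grip_width: 0.252
grip_force: 44.8
```

>>> {"method": "drive_tool", "body": {"rows": "0 0 0 0.06 -0.11 0 10;0 0 0 0 0 0 10;0 0 0 0 0 0 10;0 0 0 0 0 0 10;0 0 0 0 0 0 10;0 0 0 0 0 0 10;0 0 0 0 0 0 10;0 0 0 0 0 0 10"}}

```text
t: 14.03
ee_pos: [0.5708, 0.0326, 0.1057]
orientation: [0.0, 0.617, 0.787, 0.0]
ft_force: [4.6, -0.7, 0.3]
grip_width: 0.251
grip_force: 44.8
```

```bash
python3 - <<'E'
from h import *
o=robot.get_obs();print(o['ee_pos'],yaw(),o['ft_force'])
B=np.array(o['ee_pos'][:2]);A=np.array([.59293,.11026]);d=A-B;print(np.degrees(np.arctan2(d[1],d[0])),np.hypot(*d))
E
```

```text
[0.57084563 0.03264126 0.10570202] 103.8465699457806 [ 4.61387642 -0.72158547  0.2564076 ]
74.11769152844839 0.0806993678246818
```

>>> {"method": "drive_tool", "body": {"rows": "0 0 0 -2 3.5 0 10;0 0 0 -2 3.5 0 10;0 0 0 -8 -4.5 0 10;0 0 0 -12 -7 0 10;0 0 0 -8 -4.5 0 10;0 0 0 -3.2 -1.9 0 10;0 0 0 0 0 0 10;0 0 0 0 0 0 10"}}

```text
t: 14.7
ee_pos: [0.5683, -0.0043, 0.1056]
orientation: [-0.0, 0.617, 0.787, 0.0]
ft_force: [0.7, 1.4, -1.0]
grip_width: 0.247
grip_force: 44.8
```

>>> {"method": "drive_tool", "body": {"rows": "0 0 0 3 -5 0 10;0 0 0 6 -11 0 10;0 0 0 7 -12 0 10;0 0 0 5 -9 0 10;0 0 0 1.8 -2.9 0 10;0 0 0 0 0 0 10;0 0 0 0 0 0 10"}}

```text
t: 15.28
ee_pos: [0.5247, 0.009, 0.1059]
orientation: [0.0, 0.616, 0.787, 0.0]
ft_force: [0.6, -0.5, -0.2]
grip_width: 0.251
grip_force: 44.8
```

>>> {"method": "drive_tool", "body": {"rows": "0 0 0 0.6 0.35 0 10;0 0 0 0.6 0.35 0 10;0 0 0 0.6 0.35 0 10;0 0 0 0.6 0.35 0 10;0 0 0 0.6 0.35 0 10;0 0 0 0.6 0.35 0 10;0 0 0 0.6 0.35 0 10;0 0 0 0.6 0.35 0 10"}}

```text
t: 15.95
ee_pos: [0.5259, 0.0139, 0.1056]
orientation: [0.0, 0.617, 0.787, -0.0]
ft_force: [0.6, 0.2, -1.1]
grip_width: 0.254
grip_force: 44.8
```

>>> {"method": "drive_tool", "body": {"rows": "0 0 0 0.43 0.25 0 10;0 0 0 0.43 0.25 0 10;0 0 0 0.43 0.25 0 10;0 0 0 0 0 0 10;0 0 0 0 0 0 10"}}

```text
t: 16.37
ee_pos: [0.5263, 0.0154, 0.1056]
orientation: [0.0, 0.617, 0.787, -0.0]
ft_force: [-0.5, 1.2, -2.0]
grip_width: 0.244
grip_force: 44.8
```

>>> {"method": "drive_tool", "body": {"rows": "0 0 0 0.43 0.25 0 10;0 0 0 0.43 0.25 0 10;0 0 0 0.43 0.25 0 10;0 0 0 0 0 0 10;0 0 0 0 0 0 10"}}

```text
t: 16.78
ee_pos: [0.5267, 0.0168, 0.1056]
orientation: [-0.0, 0.617, 0.787, -0.0]
ft_force: [0.6, -0.8, -0.9]
grip_width: 0.246
grip_force: 44.8
```

>>> {"method": "drive_tool", "body": {"rows": "0 0 0 0.43 0.25 0 10;0 0 0 0.43 0.25 0 10;0 0 0 0.43 0.25 0 10;0 0 0 0 0 0 10;0 0 0 0 0 0 10"}}

```text
t: 17.2
ee_pos: [0.5271, 0.018, 0.1056]
orientation: [0.0, 0.617, 0.787, -0.0]
ft_force: [0.2, -1.8, -0.2]
grip_width: 0.247
grip_force: 44.8
```

>>> {"method": "drive_tool", "body": {"rows": "0 0 0 0.22 0.13 0 10;0 0 0 0.22 0.13 0 10;0 0 0 0 0 0 10;0 0 0 0 0 0 10"}}

```text
t: 17.53
ee_pos: [0.5272, 0.0183, 0.1056]
orientation: [0.0, 0.617, 0.787, -0.0]
ft_force: [-0.9, -3.1, 0.2]
grip_width: 0.246
grip_force: 44.8
```

>>> {"method": "drive_tool", "body": {"rows": "0 0 0 0.18 0.1 0 10;0 0 0 0 0 0 10;0 0 0 0 0 0 10;0 0 0 0 0 0 10;0 0 0 0 0 0 10;0 0 0 0 0 0 10;0 0 0 0 0 0 10;0 0 0 0 0 0 10"}}

```text
t: 18.2
ee_pos: [0.5272, 0.0186, 0.1056]
orientation: [0.0, 0.617, 0.787, -0.0]
ft_force: [-1.3, -4.3, 2.1]
grip_width: 0.249
grip_force: 44.8
```

```bash
python3 - <<'E'
from h import *
o=robot.get_obs();print(o['ee_pos'],yaw(),o['ft_force'])
A=np.array([.59293,.11026]);B=np.array([.57085,.03264]);C=np.array(o['ee_pos'][:2])
hx=(A-B)/np.hypot(*(A-B));hy=np.array([-hx[1],hx[0]])
H=hx*((C@hx)+.066+.035)+hy*((A@hy)+.038)
print('hole target TCP',H,'visual .5565 .1139')
P=np.array([.549,.078]);a=np.radians(75.2);px=np.array([np.cos(a),np.sin(a)]);print('plate', (H-P)@px,(H-P)@np.array([-px[1],px[0]]))
E
```

```text
[0.52724428 0.01857657 0.10556511] 103.84360157971614 [-1.33988147 -4.25942833  2.05649342]
hole target TCP [0.55496902 0.11569684] visual .5565 .1139
plate 0.037970946158360726 0.003858509120196966
```

>>> {"method": "drive_tool", "body": {"rows": "0 0 0 -2.2 -1.2 0 10;0 0 0 -2.2 -1.2 0 10;0 0 0 0 0 -8 10;0 0 0 0 0 -16 10;0 0 0 0 0 -18 10;0 0 0 0 0 -12 10;0 0 0 0 0 -6 10;0 0 0 0 0 0 10"}}

```text
t: 18.87
ee_pos: [0.527, 0.0145, 0.1671]
orientation: [0.001, 0.617, 0.787, 0.001]
ft_force: [0.5, 0.6, -1.1]
grip_width: 0.25
grip_force: 44.8
```

```bash
python3 - <<'E'
from h import *
plan([((.5559,.1144,.166),103.85,1)],10)
print(pose()[0])
E
```

```text
0.16 -0.04 0.02 90.1 52.0 1.3 10;
--
[0.52697557 0.01448887 0.16711052]
```

>>> {"method": "drive_tool", "body": {"rows": "0 0 0 9 5 0 10;0 0 0 21 12 0 10;0 0 0 24 14 0 10;0 0 0 20 12 0 10;0 0 0 11 6 0 10;0 0 0 5 3 0 10;0 0 0 0 0 0 10;0 0 0 0 0 0 10"}}

```text
t: 19.53
ee_pos: [0.5547, 0.1127, 0.1651]
orientation: [0.0, 0.617, 0.787, -0.001]
ft_force: [0.2, -0.4, -1.3]
grip_width: 0.254
grip_force: 44.8
```

```bash
python3 - <<'E'
from h import *
im=snap('wrist','w5.png')
plan([((.5559,.1144,.142),103.85,1)],10)
print(pose()[0],yaw(),robot.get_obs()['ft_force'])
cv2.imwrite('pics/c5.png',cv2.convertScaleAbs(cv2.resize(im[140:300,220:400,::-1],(0,0),fx=3.5,fy=3.5,interpolation=2),alpha=1.3))
print(proj('wrist',[.5559,.1144,.057]),proj('wrist',[*pose()[0][:2],pose()[0][2]-.075]))
E
```

```text
-0.04 0.04 -0.1 1.9 1.7 23.3 10;
--
[0.55473398 0.11219042 0.16532451] 103.75143897039524 [-0.38224902 -0.09436148 -1.80706894]
[[314.46572464 228.27554688]] [[312.40713608 243.75903213]]
```

View pics/c5.png

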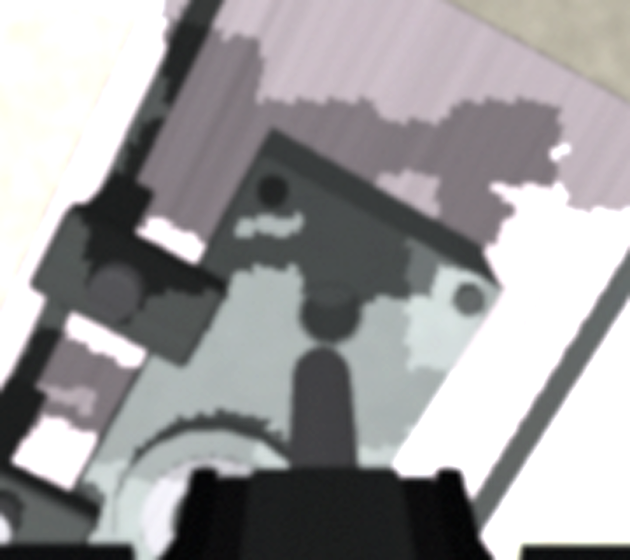

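The hole is at crop (330,312), which is pixel (314,229). The touch estimate predicts (314.5,228.3), so they agree. The pin tip is just short of it, so I'll correct and descend.

>>> {"method": "drive_tool", "body": {"rows": "0 0 0 1 0.9 3 10;0 0 0 0.9 0.8 6 10;0 0 0 0 0 7 10;0 0 0 0 0 5 10;0 0 0 0 0 2 10;0 0 0 0 0 0 10;0 0 0 0 0 0 10"}}

```text
t: 20.17
ee_pos: [0.5561, 0.116, 0.1424]
orientation: [-0.0, 0.617, 0.787, -0.0]
ft_force: [0.5, 0.6, -2.0]
grip_width: 0.245
grip_force: 44.8
```

```bash
python3 - <<'E'
from h import *
plan([((.5559,.1144,.102),103.85,1)],10)
print(pose()[0],yaw(),robot.get_obs()['ft_force'])
E
```

```text
-0.02 0.01 -0.0 -1.5 -0.6 40.4 10;
--
[0.55613244 0.11599096 0.14243551] 103.8456878045484 [ 0.54869513  0.61388327 -2.01419415]
```

>>> {"method": "drive_tool", "body": {"rows": "0 0 0 -0.8 -0.3 2 10;0 0 0 -0.7 -0.3 2 10;0 0 0 0 0 2 10;0 0 0 0 0 0 10;0 0 0 0 0 0 10;0 0 0 0 0 0 10"}}

```text
t: 20.67
ee_pos: [0.556, 0.1145, 0.1366]
orientation: [0.0, 0.617, 0.787, 0.0]
ft_force: [0.8, -0.2, -1.3]
grip_width: 0.253
grip_force: 44.8
```

```bash
python3 - <<'E'
from h import *
plan([((.5559,.1144,.102),103.85,1)],10)
print(pose()[0],yaw(),robot.get_obs()['ft_force'])
E
```

```text
0.0 0.0 0.0 -0.1 -0.1 34.6 10;
--
[0.55596248 0.11452037 0.13659909] 103.85255740085225 [ 0.76820657 -0.18043548 -1.29150874]
```

>>> {"method": "drive_tool", "body": {"rows": "0 0 0 0 0 1 10;0 0 0 0 0 1 10;0 0 0 0 0 1 10;0 0 0 0 0 1 10;0 0 0 0 0 1 10;0 0 0 0 0 0.5 10;0 0 0 0 0 0 10"}}

```text
t: 21.25
ee_pos: [0.5559, 0.1145, 0.1309]
orientation: [-0.0, 0.617, 0.787, -0.0]
ft_force: [0.3, -0.7, -0.8]
grip_width: 0.252
grip_force: 44.8
```

>>> {"method": "drive_tool", "body": {"rows": "0 0 0 0 0 0.8 10;0 0 0 0 0 0.8 10;0 0 0 0 0 0.8 10;0 0 0 0 0 0.8 10;0 0 0 0 0 0 10"}}

```text
t: 21.67
ee_pos: [0.5558, 0.1145, 0.1277]
orientation: [-0.0, 0.617, 0.787, -0.0]
ft_force: [-0.4, 0.6, -2.1]
grip_width: 0.244
grip_force: 44.8
```

>>> {"method": "drive_tool", "body": {"rows": "0 0 0 0 0 0.8 10;0 0 0 0 0 0.8 10;0 0 0 0 0 0.8 10;0 0 0 0 0 0.8 10;0 0 0 0 0 0.8 10;0 0 0 0 0 0 10"}}

```text
t: 22.17
ee_pos: [0.5559, 0.1145, 0.1237]
orientation: [-0.0, 0.617, 0.787, -0.0]
ft_force: [-0.2, -0.4, -2.0]
grip_width: 0.25
grip_force: 44.8
```

>>> {"method": "drive_tool", "body": {"rows": "0 0 0 0 0 1 10;0 0 0 0 0 1 10;0 0 0 0 0 1 10;0 0 0 0 0 1 10;0 0 0 0 0 1 10;0 0 0 0 0 1 10;0 0 0 0 0 0 10"}}

```text
t: 22.75
ee_pos: [0.5558, 0.1145, 0.1176]
orientation: [-0.0, 0.617, 0.787, -0.0]
ft_force: [0.2, 0.6, -1.1]
grip_width: 0.249
grip_force: 44.8
```

>>> {"method": "drive_tool", "body": {"rows": "0 0 0 0 0 1 10;0 0 0 0 0 1 10;0 0 0 0 0 1 10;0 0 0 0 0 1 10;0 0 0 0 0 1 10;0 0 0 0 0 1 10;0 0 0 0 0 1 10;0 0 0 0 0 0 10"}}

```text
t: 23.42
ee_pos: [0.5558, 0.1145, 0.1106]
orientation: [-0.0, 0.617, 0.787, -0.0]
ft_force: [0.3, -0.2, -1.9]
grip_width: 0.25
grip_force: 44.8
```

>>> {"method": "drive_tool", "body": {"rows": "0 0 0 0 0 1 10;0 0 0 0 0 1 10;0 0 0 0 0 1 10;0 0 0 0 0 1 10;0 0 0 0 0 1 10;0 0 0 0 0 1 10;0 0 0 0 0 0 10"}}

```text
t: 24.0
ee_pos: [0.5558, 0.1145, 0.1046]
orientation: [-0.0, 0.617, 0.787, -0.0]
ft_force: [0.6, -0.9, -0.7]
grip_width: 0.247
grip_force: 44.8
```

>>> {"method": "drive_tool", "body": {"rows": "0 0 0 0 0 0.4 10;0 0 0 0 0 0.4 10;0 0 0 0 0 0.4 10;0 0 0 0 0 0.4 10;0 0 0 0 0 0 10;0 0 0 0 0 0 10"}}

```text
t: 24.5
ee_pos: [0.556, 0.1145, 0.1033]
orientation: [-0.0, 0.617, 0.787, -0.0]
ft_force: [-0.5, 0.4, -2.1]
grip_width: 0.248
grip_force: 44.8
```

>>> {"method": "drive_tool", "body": {"rows": "0 0 0 0 0 0.3 10;0 0 0 0 0 0.3 10;0 0 0 0 0 0.3 10;0 0 0 0 0 0 10;0 0 0 0 0 0 10"}}

```text
t: 24.92
ee_pos: [0.5559, 0.1145, 0.1023]
orientation: [-0.0, 0.617, 0.787, -0.0]
ft_force: [-0.0, 0.2, -1.5]
grip_width: 0.247
grip_force: 44.8
```

>>> {"method": "drive_tool", "body": {"rows": "0 0 0 0 0 0.3 10;0 0 0 0 0 0 10;0 0 0 0 0 0 10"}}

```text
t: 25.17
ee_pos: [0.556, 0.1145, 0.1021]
orientation: [0.0, 0.617, 0.787, 0.0]
ft_force: [0.3, -0.2, -0.8]
grip_width: 0.247
grip_force: 44.8
```

At the bottom (tip about 27 mm). Releasing.

>>> {"method": "drive_tool", "body": {"rows": "0 0 0 0 0 0 24;0 0 0 0 0 0 28;0 0 0 0 0 0 36;0 0 0 0 0 0 44;0 0 0 0 0 0 50;0 0 0 0 0 0 50;0 0 0 0 0 0 50;0 0 0 0 0 0 50"}}

```text
t: 25.83
ee_pos: [0.556, 0.1145, 0.1021]
orientation: [0.0, 0.617, 0.787, 0.0]
ft_force: [0.3, 0.3, -0.2]
grip_width: 0.563
grip_force: 0.0
```

>>> {"method": "drive_tool", "body": {"rows": "0 0 0 0 0 -5 50;0 0 0 0 0 -10 50;0 0 0 0 0 -20 50;0 0 0 0 0 -25 50;0 0 0 0 0 -25 50;0 0 0 0 0 -15 50;0 0 0 0 0 -5 50;0 0 0 0 0 0 50"}}

```text
t: 26.5
ee_pos: [0.5568, 0.1147, 0.2089]
orientation: [0.001, 0.617, 0.787, 0.001]
ft_force: [0.1, -0.1, -0.4]
grip_width: 0.575
grip_force: 0.0
```

```bash
python3 - <<'E'
from h import *
im=snap('wrist','w6.png');o=robot.get_obs();print(o['ee_pos'],o['ft_force'],o['grip_width'],o['t'])
cv2.imwrite('pics/c6.png',cv2.convertScaleAbs(cv2.resize(im[100:360,200:440,::-1],(0,0),fx=2.2,fy=2.2,interpolation=2),alpha=1.3))
print(proj('wrist',[.5559,.1144,.136]))
for n in ['wrist','scene']:
  robot.snapshot(n);print([(np.round(r['centre'],3).tolist(),round(r['confidence'],2)) for r in robot.look_for(n,'pin')])
E
```

```text
[0.55607029 0.11457462 0.20739963] [-1.02504182  0.97598619  0.58917614] 0.5737663005613527 26.55
[[311.94422695 245.71534313]]
[([0.553, 0.121, 0.134], 0.75)]
[([0.56, 0.118, 0.111], 0.75), ([0.409, -0.218, 0.084], 0.75), ([0.488, -0.307, 0.083], 0.74), ([0.471, -0.123, 0.084], 0.73)]
```

View pics/c6.png

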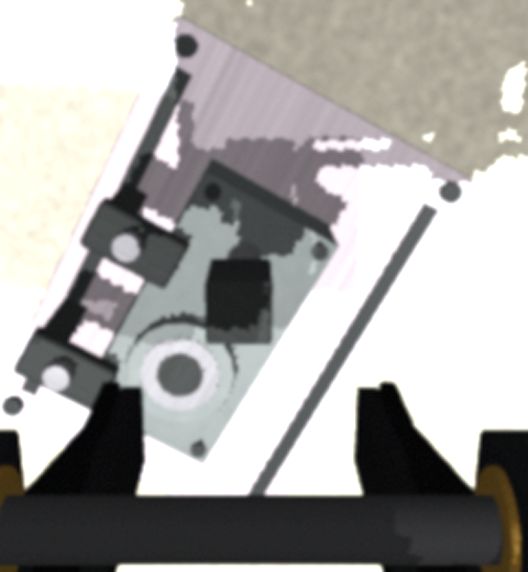

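The pin stands upright in the dowel hole, with its head at crop (238,300), released and clear of the fingers. Handing in.

```bash
python3 -c "
from rig import robot
print(robot.sign_off())"
```

```text
the job is handed in; nothing more can be done
None
```

I made all three touches in order at about 5 N each, then lowered the pin to the bottom of the dowel hole, let go of it and handed the job in at about 27 s; `sign_off()` returned no verdict.

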